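# Unlatch the cast lever and hold it level over the assembly stand

## Task

Turn both quarter-turn latches in the opened black housing clockwise, fully to their end stops, so that their tabs clear the cast lever. Then pinch the lever at its balance point, lift it out keeping it level, carry it to the assembly stand and finish while still holding it there: level, hub over the upright pin and eye over the fork, a few centimetres clear of the stand and touching nothing but the gripper. Leave the other things on the bench where they are.

Things in the scene. Friction and masses are not known exactly. Their poses are not given: they have to be found in the camera images.
- housing: fixed open-topped black plastic shell, 340 x 220 mm, walls 40 mm high. Origin: centre of its underside, on the table; x along its length. The lever lies along x on seats 26 mm above the table, hub axis at x = -55 mm, eye at +135 mm; a 6 mm high stub stands in the bore, so lift straight up. Latch axes: x = -117, y = 0 (latch_hub); x = +55, y = -40 mm (latch_arm).
- lever: loose cast aluminium offset lever, 0.44 to 0.66 kg. Origin: hub axis, at the underside; x along the arm to the eye, z up. Hub (heavy end): tube 56 mm diameter, 26 mm bore, 40 mm high. Arm: straight bar 20 mm wide (y), z = 14 to 30 mm. Eye boss: 30 mm diameter, 34 mm high, at x = 190 mm.
- lever_balance (a point): balance point of the lever (its centre of mass): in the bar, 52 mm from the hub axis towards the eye, 22 mm above the underside. Pinch across the 20 mm width here, from above. Axes as the lever's.
- lever_hub (a point): point on the hub axis at the underside of the hub
- lever_eye (a point): point on the eye axis at the underside of the eye boss, 190 mm from the hub axis
- latch_hub (a joint): turn of the latch beyond the hub, rad: 0 = tab points at the hub (along the housing's +x) and overlaps its top, grows clockwise seen from above, 1.5 = end stop, tab clear. It starts between 0 and 0.25, stays where it is left, and needs about 0.06 N m.
- latch_arm (a joint): turn of the latch beside the arm, rad: 0 = tab lies across the bar (along the housing's +y), grows clockwise seen from above, 1.5 = end stop, tab points along the bar towards the eye. It starts between 0 and 0.25, stays where it is left, and needs about 0.06 N m.
- latch_hub_wing (a point): grip point of the hub latch, on its axis, 88 mm above the table. Steel wing 38 mm long, 12 mm thick, from 72 to 96 mm above the table; under it a flat tab 4 mm thick, 16 mm wide, reaching 50 mm from the axis. Its x axis points along wing and tab: pinch the wing across its 12 mm thickness.
- latch_arm_wing (a point): grip point of the arm latch, on its axis, 78 mm above the table; same wing and tab as the hub latch, wing from 62 to 86 mm above the table. Its x axis points along the wing and the tab.
- stand: grey assembly stand, fixed, base plate 265 x 110 x 14 mm, with a round upright pin near one end and a two-pronged fork at the other. Origin: on its underside, 55 mm from the pin axis towards the fork; x points from pin to fork, z up.
- pin_top (a point): tip of the stand's upright pin (16 mm diameter, on a low collar), 66 mm above the table; the hub goes over it
- fork_mid (a point): middle of the stand's fork, between the tops of its two prongs, 52 mm above the table, 190 mm from the pin; the eye goes over it
- pinion: loose white plastic pinion, 28 mm diameter, 18 mm high, in the housing's corner at the eye end; leave alone
- bearing: loose steel bearing ring, 26 mm diameter, 9 mm high, lying on the stand's base plate between pin and fork; leave alone
- tape: roll of yellow tape, 68 mm diameter, 22 mm high, on the table near the robot; leave alone
- screwdriver: screwdriver lying on the table beyond the work; leave alone
- tub: shallow clear tub, 100 mm diameter, 30 mm high, on the table to the left; leave alone
- pipe_clip: blue plastic pipe clip, 44 mm ring 30 mm high with a flat foot, on the table to the right; leave alone
- offcut: wood offcut 90 x 35 x 20 mm, on the table at the left near the robot; leave alone

How it is judged:
By the outcome, as a careful person would: the job done as asked, in the order asked, and still so for the second after the job is handed in, while the arm keeps its last pose, push and grip.
It also fails if it takes over 64 s, if anything falls off the work surface, if the arm or the gripper's body presses on something with over 40 N, if the wrist force passes 120 N, or if a joint passes its speed limit or range.

## Robot

A 6-joint arm with a two-finger parallel gripper is mounted at the origin on the work surface. World frame = base frame: x ahead of the robot, y to its left, z up, the work surface at z = 0. Lengths are in m, angles in rad, forces in N, time in s.
With the tool pointing down it reaches from about 0.375 to 0.975 m from the base axis. Payload 3.8 kg.
Tool frame: the origin (TCP) lies midway between the tips of the shut fingers; the grasp point (between the pads) lies 19 mm behind it; z points along the fingers, y is the line along which they close (so a half turn about z gives the same grasp; the last joint's range is limited). The gripper opens to 88 mm and grips with 3 to 60 N. Pads are 18 mm wide; open, the fingers measure 123 mm over their backs; the gripper's body (75 mm by 187 mm) begins 45 mm behind the grasp point.
Start: joints at [-1.313, 0.264, 1.604, -0, 1.274, -0.037], TCP at [0.196, -0.646, 0.239] pointing down, gripper open.
Joint ranges: [-2.63, 2.63], [-0.94, 2.18], [0.31, 2.57], [-1.31, 4.45], [0, 2.66], [-2.55, 2.55]. Speed limits (rad/s): [2.57, 2.57, 3.14, 3.14, 3.14, 3.14].

## Interface

Orientations are given as a rotation vector (axis times angle).
In Python, from cell import manip, inverse_kinematics, cams, order gives the robot as it stands. Calls block until the motion is done:
- manip.move_pose(position, orientation): joint-space move of the TCP to a pose.
- manip.move_linear(position, rate=0.15, rot=None): straight line of the TCP; rot=None keeps the orientation; rate is the mean speed in m/s.
- manip.set_joints(angles): joint-space move.
- manip.set_gripper(opening, force=None): finger opening in m; force is the grip in N (None keeps the last); returns when the fingers have stopped.
- manip.dwell(seconds).
- inverse_kinematics(position, orientation): joint angles nearest the present ones, or None.
- manip.state(): the state.
- cams.capture(name): name is "scene" or "side" or "wrist"; returns a dict with "image" (420x560x3 uint8, blue, green, red), "z_map" (420x560 float32, m along the optical axis (not along the pixel's ray), 0 where there is no reading), "intrinsics" (3x3 intrinsics, pixels), "k1" (the pictures are not rectified: a ray, as slopes to the right and down, at radius r is drawn at 1 + k1 r^2 times it, then the intrinsics apply), "position" and "orientation" of the camera in the world; the wrist camera has in their place "T_tool_cam" (4x4, takes a point from camera to tool coordinates, whose origin is the TCP and whose axes are the flange's). Camera axes: x right, y down, z forward; pixel columns grow to the right and rows downward; lengths in m; the calibration is good to about 2 mm. A picture is of the moment at which its call begins: read the wrist's pose just before it.
A pose or a line that the arm cannot do raises manip.IKError and nothing moves.
- order.close_job(): hands the job in; it is judged then, once.
The state is a dict: "clock": time; "joint_pos": joint angles; "joint_velocities": joint speeds; "tau": joint torques, N m; "tool_pos": TCP position; "tcp_rot": TCP orientation; "contact_force": force on the tool from outside, world axes, zero at the start; "moment": the same for the moment, N m; "gripper_width": finger opening in m; "grasp_force": force on a finger pad.
Only numpy, scipy, OpenCV 4.12 (cv2) and the standard library are available. Lean on these libraries where they do the work, as an engineer would, in place of code of your own. Each camera call takes 0.05 s, during which the arm holds its last target. There are 200 camera calls.

## Working session

There is one attempt and no reset: what is moved stays moved. The work goes in short steps, each a Python script; the robot and the scene stay as the last script left them, time stands still between calls to the robot, and variables do not carry over. Pictures are saved under pics/ and viewed, at most 10 in all, crops included, and the job is handed in when it is done.

```bash
ls; mkdir -p pics; cat > h.py <<'E'
import numpy as np, cv2, pickle
from scipy.spatial.transform import Rotation as R
from cell import manip, inverse_kinematics, cams, order
def grab(name):
    s=manip.state(); c=cams.capture(name)
    if 'T_tool_cam' in c:
        T=np.eye(4);T[:3,:3]=R.from_rotvec(s['tcp_rot']).as_matrix();T[:3,3]=s['tool_pos'];T=T@c['T_tool_cam']
    else:
        T=np.eye(4);o=np.array(c['orientation'],float)
        T[:3,:3]=o if o.shape==(3,3) else R.from_rotvec(o).as_matrix();T[:3,3]=c['position']
    c['T']=T; return c
def ray(c,u,v):
    K=c['intrinsics'];d=np.array([(u-K[0][2])/K[0][0],(v-K[1][2])/K[1][1]]);s=d.copy()
    for _ in range(30): s=d/(1+c['k1']*(s@s))
    return np.array([s[0],s[1],1.])
def at_z(c,u,v,z):
    r=c['T'][:3,:3]@ray(c,u,v);p=c['T'][:3,3];return p+r*(z-p[2])/r[2]
def depth(c,u,v,k=2):
    w=c['z_map'][int(v)-k:int(v)+k+1,int(u)-k:int(u)+k+1];w=w[w>0]
    if not len(w): return None
    return c['T'][:3,:3]@(ray(c,u,v)*np.median(w))+c['T'][:3,3]
def cloud(c):
    K=c['intrinsics'];v,u=np.mgrid[:420,:560];d=np.stack([(u-K[0][2])/K[0][0],(v-K[1][2])/K[1][1]],-1).astype(float);s=d.copy()
    for _ in range(30): s=d/(1+c['k1']*(s**2).sum(-1,keepdims=True))
    P=np.concatenate([s,np.ones((420,560,1))],-1)*c['z_map'][...,None]
    return P@c['T'][:3,:3].T+c['T'][:3,3]
def tri(L):
    A=np.zeros((3,3));b=np.zeros(3)
    for c,u,v in L:
        r=c['T'][:3,:3]@ray(c,u,v);r/=np.linalg.norm(r);M=np.eye(3)-np.outer(r,r);A+=M;b+=M@c['T'][:3,3]
    return np.linalg.solve(A,b)
E
python3 - <<'E'
from h import *
o=[]
for n in('scene','side'):
    c=grab(n);pickle.dump(c,open(n+'.pkl','wb'));print(n,c['T'].round(3).tolist(),c['intrinsics'],c['k1'],c['orientation'] if n=='scene' else '')
    cv2.imwrite(f'pics/{n}.png',cv2.resize(c['image'],(800,600),interpolation=cv2.INTER_CUBIC))
s=manip.state();print(s)
E
```

```text
pics
scene [[0.659, 0.648, -0.383, 1.091], [0.752, -0.561, 0.345, -0.446], [0.009, -0.516, -0.857, 1.231], [0.0, 0.0, 0.0, 1.0]] [[415.36375481   0.         281.67161399]
 [  0.         415.36375481 215.25853484]
 [  0.           0.           1.        ]] 0.02181703087602454 [-2.39304684 -1.0891729   0.2916002 ]
side [[-0.975, -0.18, 0.128, 0.362], [-0.221, 0.756, -0.616, 0.962], [0.014, -0.629, -0.778, 1.288], [0.0, 0.0, 0.0, 1.0]] [[509.8024694    0.         270.00065975]
 [  0.         509.8024694  209.45809075]
 [  0.           0.           1.        ]] -0.06300021811914733 
{'clock': 0.1, 'joint_pos': array([-1.31288344e+00,  2.64624608e-01,  1.60520929e+00, -2.41504250e-05,
        1.27369114e+00, -3.69033896e-02]), 'joint_velocities': array([ 5.29575202e-05, -2.87041228e-03, -2.65196306e-03,  3.74799646e-04,
        7.86565731e-05, -1.03387519e-03]), 'tau': array([ 1.33433599e-05, -5.03622580e+01, -3.58070827e+01,  7.30645470e-02,
        2.33260298e-02, -7.03640580e-05]), 'tool_pos': array([ 0.19595946, -0.6452752 ,  0.23756356]), 'tcp_rot': array([-3.10562342e+00, -4.61150318e-01,  3.70558369e-04]), 'contact_force': array([-0.1835936 ,  0.23223258,  0.24784161]), 'moment': array([ 0.01676124, -0.01192436,  0.01106779]), 'grasp_force': 0.0, 'gripper_width': 0.08805133153300759}
```

View pics/scene.png

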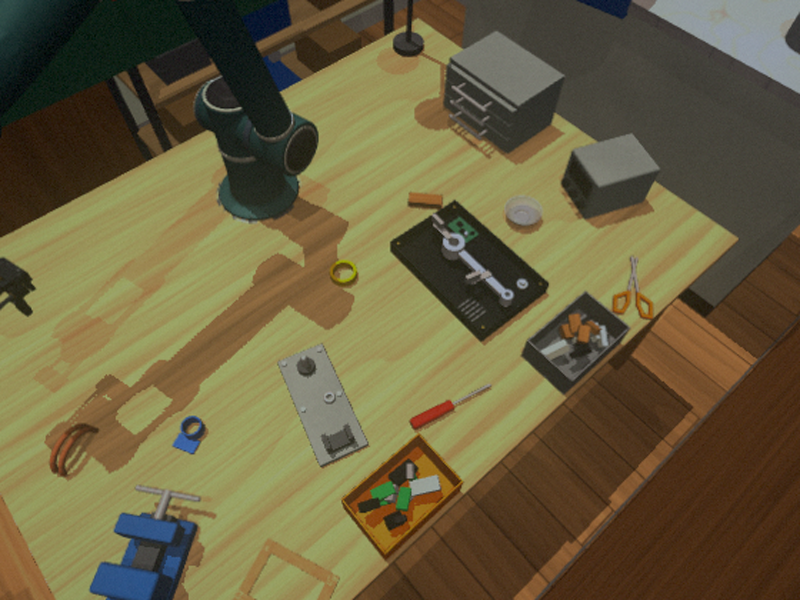

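View pics/side.png

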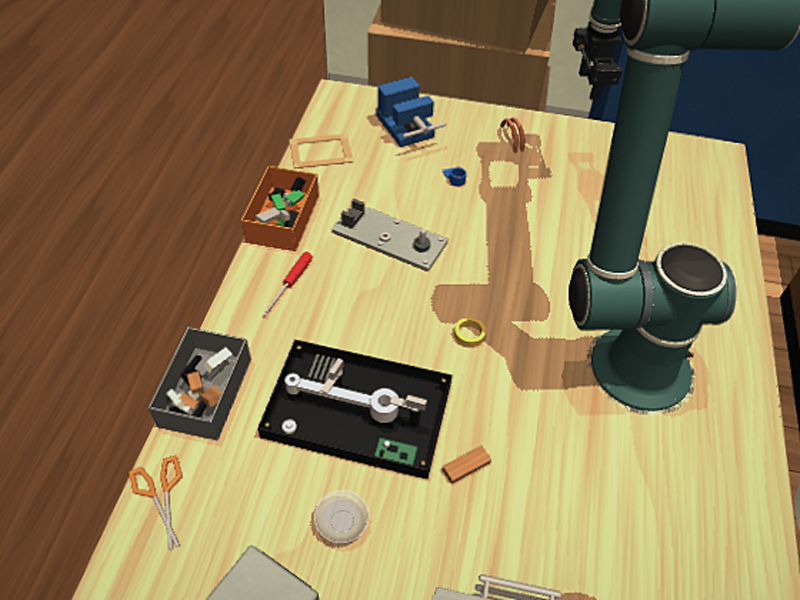

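The scene view (800x600 scale) shows the housing with the lever hub at about (454,243) and eye at (507,296). The stand pin is at (306,360) and the fork at (339,438). In the side view the hub is at (384,402), the eye at (292,381), the pin at (421,238) and the fork at (353,210).

```bash
python3 - <<'E'
from h import *
a=pickle.load(open('scene.pkl','rb'));b=pickle.load(open('side.pkl','rb'));k=.7
pts={'hub':((454,241),(384,400)),'eye':((507,295),(292,379)),'pin':((306,357),(421,234)),'fork':((339,437),(353,210)),'latch_hub':((440,222),(411,402)),'latch_arm':((480,271),(335,370)),'tape':((343,271),(469,330)),'offcut':((425,200),(467,463))}
for n,(p,q) in pts.items():
    print(n,tri([(a,p[0]*k,p[1]*k),(b,q[0]*k,q[1]*k)]).round(3),depth(a,p[0]*k,p[1]*k),depth(b,q[0]*k,q[1]*k))
print(cams.capture('wrist')['T_tool_cam'].round(3), cams.capture('wrist')['intrinsics'])
E
```

```text
hub [0.511 0.243 0.069] [0.50400755 0.25125231 0.05555713] [0.51285694 0.22959252 0.04730783]
eye [0.701 0.233 0.06 ] [0.70120622 0.23333451 0.05939403] [0.6999424  0.2329855  0.06158925]
pin [ 0.526 -0.218  0.064] [ 0.50210614 -0.20796445  0.01447093] [ 0.52674081 -0.22083824  0.0605    ]
fork [ 0.707 -0.273  0.047] [ 0.70387407 -0.26919476  0.02890102] [ 0.70876389 -0.28806154  0.03358688]
latch_hub [0.456 0.246 0.089] [0.45854118 0.2429087  0.09379241] [0.45649735 0.24871762 0.09230672]
latch_arm [0.62  0.214 0.091] [0.61060111 0.23544747 0.05663458] [0.61751788 0.206924   0.084455  ]
tape [0.375 0.    0.021] [ 0.36094161  0.00847567 -0.0019078 ] [ 0.37572117 -0.01693612 -0.00188079]
offcut [0.332 0.311 0.015] [0.33626338 0.30865099 0.01987455] [0.33132322 0.3132574  0.02016961]
[[-0.001 -0.958 -0.286  0.073]
 [ 1.    -0.001  0.001 -0.   ]
 [-0.001 -0.286  0.958 -0.147]
 [ 0.     0.     0.     1.   ]] [[347.39824555   0.         277.6123055 ]
 [  0.         347.39824555 212.06625105]
 [  0.           0.           1.        ]]
```

```bash
cat >> h.py <<'E'
def down(yaw): # tool z down, tool x at yaw
    return (R.from_euler('z',yaw)*R.from_euler('x',np.pi)).as_rotvec()
E
python3 - <<'E'
from h import *
for i,(x,y,yw) in enumerate([(.56,-.28,2.84),(.56,-.14,2.84),(.53,.16,3.09),(.53,.28,3.09)]):
    manip.move_pose([x,y,.26],down(yw)); manip.dwell(.3)
    c=grab('wrist');pickle.dump(c,open(f'w{i}.pkl','wb'));print(manip.state()['clock'],manip.state()['joint_pos'].round(2))
    cv2.imwrite(f'pics/w{i}.png',cv2.resize(c['image'],(800,600),interpolation=cv2.INTER_CUBIC))
E
```

```text
2.425 [-0.5   0.16  1.69 -0.    1.29 -1.77]
3.3917 [-0.29  0.07  1.79 -0.    1.28 -1.56]
4.9 [ 0.25  0.02  1.84 -0.    1.28 -1.27]
5.8 [ 0.44  0.11  1.75 -0.    1.29 -1.07]
```

View pics/w0.png

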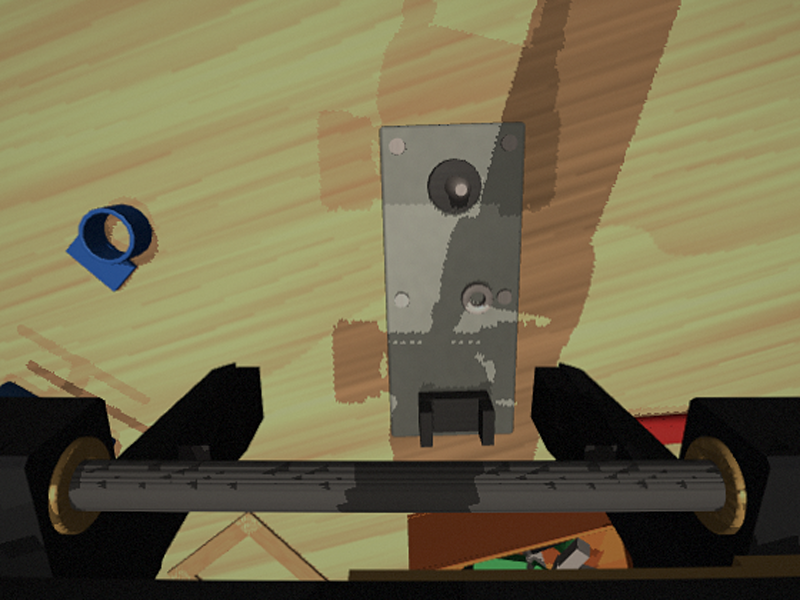

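View pics/w1.png

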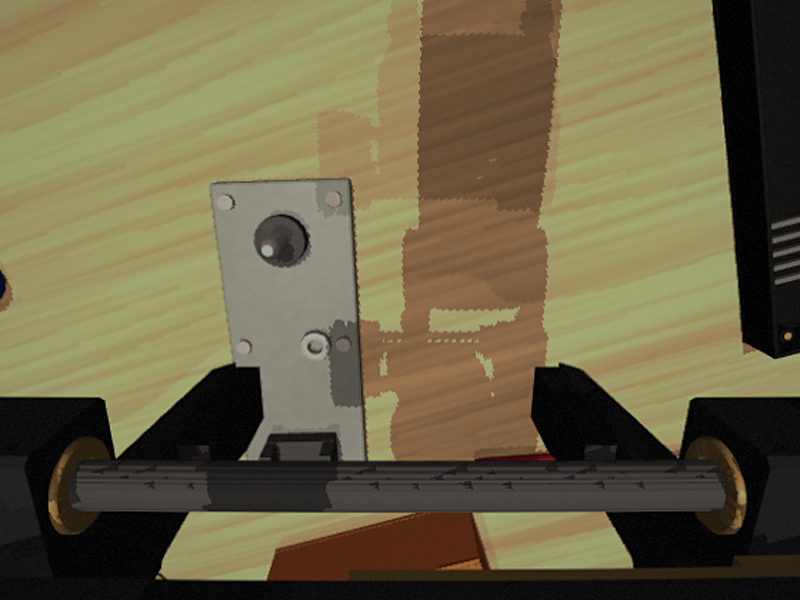

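View pics/w2.png

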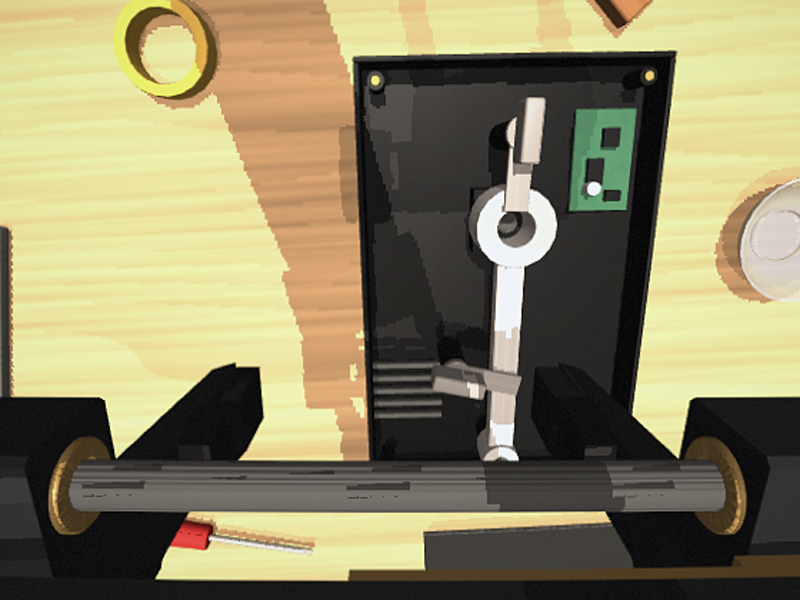

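View pics/w3.png

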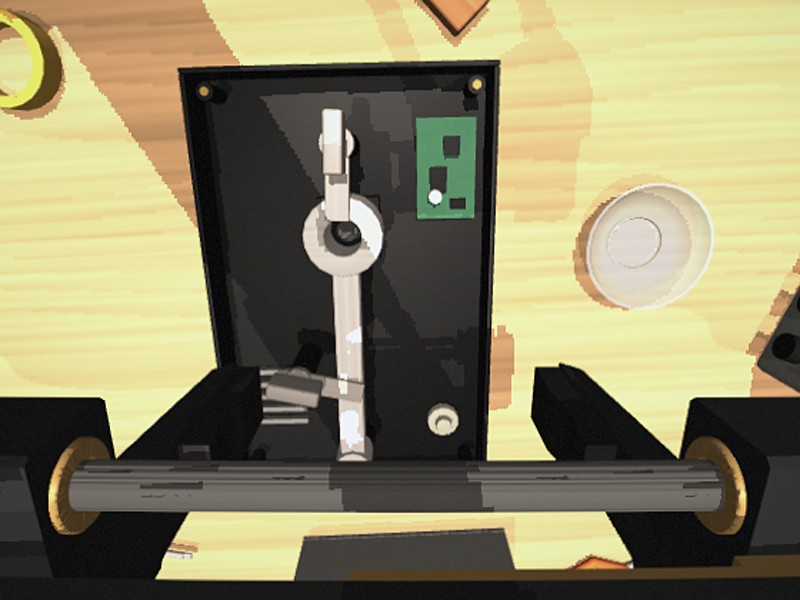

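Wrist views (800x600 scale):

| View | Item | Pixel position |
|---|---|---|
| w0 | pin tip | (460,187) |
| w0 | fork prongs | (426,418) and (487,418) |
| w1 | pin tip | (267,250) |
| w2 | hub ring | (514,226) |
| w2 | hub wing top | (534,130) |
| w2 | arm wing | (458,378) |
| w3 | hub ring | (343,237) |
| w3 | hub wing top | (332,141) |
| w3 | arm wing | (294,388) |

Both latch tabs still overlap the lever.

```bash
python3 - <<'E'
from h import *
W=[pickle.load(open(f'w{i}.pkl','rb')) for i in range(4)]; S={'scene':pickle.load(open('scene.pkl','rb')),'side':pickle.load(open('side.pkl','rb'))}
k=.7
T=lambda *L:tri([(W[i],u*k,v*k) for i,u,v in L]).round(4)
print('pin',T((0,460,187),(1,267,250)));print('hub',T((2,514,226),(3,343,237)));print('bearing',T((0,477,297),(1,315,346)))
print('hubwing',T((2,534,130),(3,332,141)));print('armwing',T((2,458,378),(3,294,388)))
def rect(P):
    r=cv2.minAreaRect((P[:,:2]*1e3).astype(np.float32));b=cv2.boxPoints(r);e=b[1]-b[0];f=b[2]-b[1];e=e if np.hypot(*e)>np.hypot(*f) else f
    return np.round(r[0],1),np.round(r[1],1),round(np.degrees(np.arctan2(e[1],e[0]))%180,1)
C=[(n,cloud(c)) for n,c in [('w0',W[0]),('w1',W[1]),('w2',W[2]),('w3',W[3]),*S.items()]]
def sel(c,x,y,r,z0,z1):
    return c[(np.hypot(c[...,0]-x,c[...,1]-y)<r)&(c[...,2]>z0)&(c[...,2]<z1)]
for n,c in C:
    for nm,x,y,r,z0,z1 in [('hubwing',.452,.247,.045,.091,.104),('armwing',.62,.20,.045,.081,.094),('hub',.511,.243,.035,.06,.071),('eye',.701,.233,.025,.055,.066),('bar',.6,.238,.08,.05,.06),('stand',.58,-.235,.2,.008,.02),('pinTop',.526,-.218,.02,.06,.07),('fork',.707,-.273,.045,.045,.06)]:
        P=sel(c,x,y,r,z0,z1)
        if len(P)>25: print(n,nm,len(P),P.mean(0).round(4),np.median(P[:,2]).round(4),*rect(P))
E
```

```text
pin [ 0.5219 -0.2244  0.0665]
hub [0.5087 0.2419 0.0599]
bearing [ 0.6135 -0.2298  0.0223]
hubwing [0.4461 0.2446 0.0974]
armwing [0.6144 0.1988 0.0773]
w0 stand 17497 [ 0.5888 -0.2442  0.0149] 0.0149 [ 606.8 -248. ] [110.6 264.9] 164.4
w0 pinTop 174 [ 0.5225 -0.2251  0.0643] 0.0646 [ 522.9 -225.2] [13.7 14.4] 165.0
w0 fork 505 [ 0.7033 -0.2749  0.052 ] 0.0524 [ 704.7 -275.4] [60.  33.1] 74.4
w1 stand 14735 [ 0.5828 -0.2375  0.015 ] 0.015 [ 601.  -246.9] [110.7 253.1] 164.4
w1 pinTop 164 [ 0.5224 -0.2235  0.0643] 0.0648 [ 522.6 -224.1] [14.6 13.6] 26.9
w1 fork 108 [ 0.6922 -0.267   0.0501] 0.0506 [ 692.  -271.6] [59.3  9.3] 70.8
w2 hubwing 697 [0.4463 0.2434 0.0963] 0.0965 [446.4 244.1] [12.4 37.5] 175.4
w2 armwing 439 [0.6156 0.1977 0.086 ] 0.0864 [616.6 198.2] [38.1 12.1] 77.4
w2 hub 1779 [0.5107 0.2414 0.0665] 0.0667 [508.6 241.7] [55.3 55.3] 134.4
w2 eye 322 [0.6867 0.2333 0.059 ] 0.0597 [685.7 233.4] [28.4 19.4] 88.0
w2 bar 2116 [0.6009 0.2362 0.0565] 0.0567 [599.6 219.1] [ 59.5 159.5] 178.6
w2 stand 402 [ 0.5685 -0.1808  0.011 ] 0.011 [ 568.1 -180.4] [  4.8 155.8] 165.0
w3 hubw
[... 759 characters left out ...]
and 2356 [ 0.6112 -0.2493  0.0141] 0.0141 [ 603.2 -211.3] [301.4 294.3] 76.9
scene fork 81 [ 0.7074 -0.2749  0.0518] 0.0521 [ 706.1 -274.8] [60.1 32.1] 75.7
side hubwing 66 [0.4495 0.2456 0.0967] 0.0967 [449.5 245. ] [14.  36.4] 170.1
side armwing 53 [0.6172 0.1979 0.0861] 0.0862 [617.7 197.8] [39.2 12. ] 71.9
side hub 192 [0.5125 0.2444 0.0663] 0.0663 [510.5 242.9] [54.2 55.2] 134.6
side eye 86 [0.696  0.2342 0.0606] 0.0608 [695.8 234.1] [28.3 35.7] 179.9
side bar 301 [0.6041 0.2385 0.056 ] 0.0562 [599.5 225.9] [ 55.2 157.8] 173.3
side stand 1506 [ 0.5967 -0.2367  0.0145] 0.0149 [ 590.5 -240.7] [380.5 376.9] 89.0
side fork 65 [ 0.7051 -0.2752  0.0518] 0.0512 [ 706.5 -275. ] [68.1 36.5] 72.1
```

```bash
cat >> h.py <<'E'
PSI=-0.035
def turn(p,z,yaw,end):
    manip.set_gripper(.05); manip.move_pose([*p,z+.07],down(yaw)); manip.move_linear([*p,z],rate=.1)
    manip.set_gripper(0.,25); s=manip.state(); print('grip',s['gripper_width'],s['grasp_force'],s['contact_force'].round(1),s['tool_pos'].round(4),s['clock'])
    for y in [*np.linspace(yaw,end,5)[1:],end-.04,end-.08]:
        manip.move_pose([*p,z],down(y)); manip.dwell(.15); s=manip.state()
        print(round(y,3),s['moment'].round(3),s['contact_force'].round(1),round(s['gripper_width'],4),s['joint_pos'][5].round(3))
    print(s['clock'])
E
python3 - <<'E'
from h import *
turn((.4464,.244),.075,np.pi+PSI-.045,np.pi+PSI-1.5)
E
```

```text
grip 0.011830301405138645 25.00003656372428 [-0.6  2.5  0.3] [0.4465 0.2444 0.0752] 8.6583
2.698 [ 0.653 -0.023 -0.027] [-1.   4.1  0.7] 0.0116 -0.677
2.334 [ 0.798 -0.013 -0.065] [-0.6  5.   0.8] 0.0118 -0.316
1.97 [ 0.843 -0.023 -0.032] [-0.6  6.1  0.2] 0.0118 0.048
1.607 [ 0.823 -0.072 -0.073] [0.7 5.3 1. ] 0.0117 0.412
1.567 [ 0.803 -0.081  0.447] [ 0.6  5.3 -0.3] 0.0119 0.45
1.527 [ 0.748 -0.125  0.519] [-0.3  5.9 -1. ] 0.0121 0.491
11.825
```

```bash
python3 - <<'E'
from h import *
manip.set_gripper(.05); manip.move_linear([.4464,.244,.16],rate=.2)
turn((.6165,.1983),.065,1.339,np.pi/2+PSI-1.5)
manip.set_gripper(.05); manip.move_linear([.6165,.1983,.16],rate=.2)
manip.move_pose([.53,.24,.26],down(np.pi+PSI)); manip.dwell(.3)
c=grab('wrist');pickle.dump(c,open('w5.pkl','wb'));print(manip.state()['clock'])
cv2.imwrite('pics/w5.png',cv2.resize(c['image'],(800,600),interpolation=cv2.INTER_CUBIC))
C=cloud(c)
def sel(x,y,r,z0,z1): return C[(np.hypot(C[...,0]-x,C[...,1]-y)<r)&(C[...,2]>z0)&(C[...,2]<z1)]
for nm,a in dict(hubw=(.4464,.244,.045,.091,.104),armw=(.6165,.1983,.045,.081,.094),hub=(.509,.242,.035,.06,.071)).items():
    P=sel(*a); print(nm,len(P),cv2.minAreaRect((P[:,:2]*1e3).astype(np.float32)))
P=C[(C[...,0]>.545)&(C[...,0]<.62)&(abs(C[...,1]-.2405)<.03)&(C[...,2]>.052)&(C[...,2]<.06)]
print('bar',len(P),P.mean(0),cv2.minAreaRect((P[:,:2]*1e3).astype(np.float32)))
E
```

```text
grip 0.011678135737642786 24.99967121053487 [ 2.9 -0.3 -1.8] [0.6172 0.1982 0.0652] 15.5667
1.013 [-0.14  -0.651 -0.029] [ 3.8 -1.5 -0.6] 0.0116 0.828
0.687 [-0.094 -0.632 -0.004] [ 4.2 -0.6  0.2] 0.0117 1.154
0.362 [ 0.207 -0.684  0.031] [4.1 0.3 0.6] 0.0119 1.48
0.036 [ 0.511 -0.601  0.032] [3.6 2.6 0.4] 0.0118 1.805
-0.004 [ 0.608 -0.566  0.46 ] [3.7 2.2 1.3] 0.012 1.845
-0.044 [ 0.722 -0.382  0.535] [3.2 3.5 2.4] 0.0125 1.886
18.6
22.8417
hubw 652 ((446.5804443359375, 243.8556365966797), (12.114598274230957, 37.68840408325195), 2.250882148742676)
armw 412 ((616.4069213867188, 198.22613525390625), (36.6707878112793, 12.249979972839355), 2.119234800338745)
hub 1983 ((508.50408935546875, 241.74447631835938), (55.17332458496094, 54.99921417236328), 9.56821060180664)
bar 1206 [0.58125646 0.23881744 0.05685273] ((582.4961547851562, 239.06103515625), (19.1224365234375, 75.29843139648438), 87.61432647705078)
```

View pics/w5.png

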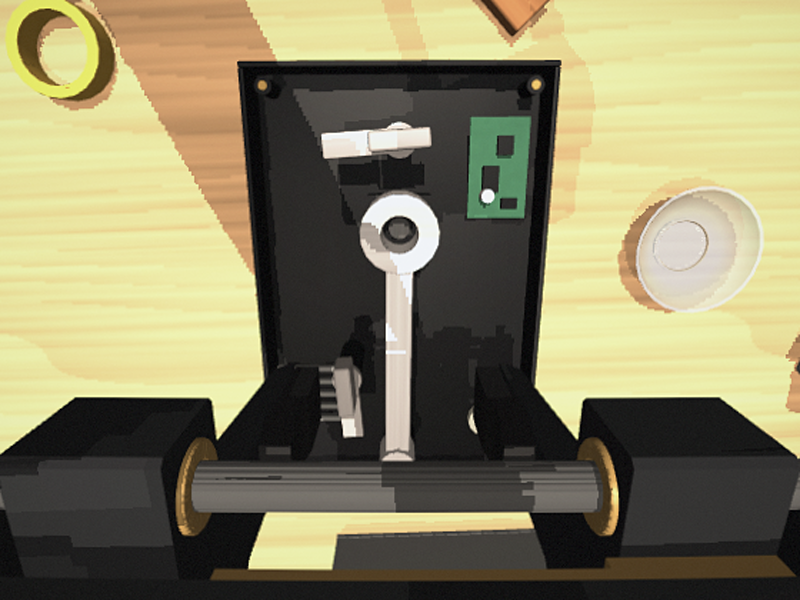

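Both tabs are clear. The hub wing at (400,140) now lies across, with its tab to the left, and the arm wing at (347,395) lies along the bar. The wing angles put both turns at about 1.5 rad. The hub centre is at (399,233). Next is to grasp and lift.

```bash
python3 - <<'E'
from h import *
p=(.5607,.2399);o=down(np.pi-.039)
manip.set_gripper(.05); manip.move_pose([*p,.12],o); manip.move_linear([*p,.030],rate=.1)
s0=manip.state();print(s0['contact_force'].round(1))
manip.set_gripper(0.,55); s=manip.state();print(s['gripper_width'],s['grasp_force'],s['contact_force'].round(1),s['tool_pos'].round(4))
manip.move_linear([*p,.045],rate=.04);manip.dwell(.3);s=manip.state();print(s['gripper_width'],s['contact_force'].round(1),(s['moment']-s0['moment']).round(3))
manip.move_linear([*p,.16],rate=.12);manip.dwell(.3);s=manip.state();print(s['gripper_width'],s['contact_force'].round(1),(s['moment']-s0['moment']).round(3),s['tool_pos'].round(4),s['clock'])
c=grab('wrist');pickle.dump(c,open('w6.pkl','wb'))
cv2.imwrite('pics/w6.png',cv2.resize(c['image'],(800,600),interpolation=cv2.INTER_CUBIC))
M=R.from_rotvec(s['tcp_rot']).as_matrix();C=(cloud(c)-s['tool_pos'])@M
# tool coords: hub should be at tool x=+.052
P=C[(abs(C[...,0]-.052)<.04)&(abs(C[...,1])<.035)&(abs(C[...,2]+.037)<.008)];print('hub',len(P),cv2.minAreaRect((P[:,:2]*1e3).astype(np.float32)),np.linalg.lstsq(np.c_[P[:,:2],np.ones(len(P))],P[:,2],rcond=None)[0])
E
```

```text
[ 0.2 -1.1 -0. ]
0.019244023497226787 54.999474473297596 [-1.2  0.7  2.2] [0.5609 0.2401 0.0303]
0.018976930285665734 [ 0.2 -0.3 -6.7] [ 0.006 -0.017  0.01 ]
0.01924962609141899 [-0.5 -0.6 -5. ] [-0.011  0.033 -0.041] [0.5604 0.2398 0.1592] 27.5417
hub 18023 ((52.62847137451172, 0.07869720458984375), (55.397701263427734, 55.245079040527344), 51.94685745239258) [-0.00451294  0.00139269 -0.03604794]
```

View pics/w6.png

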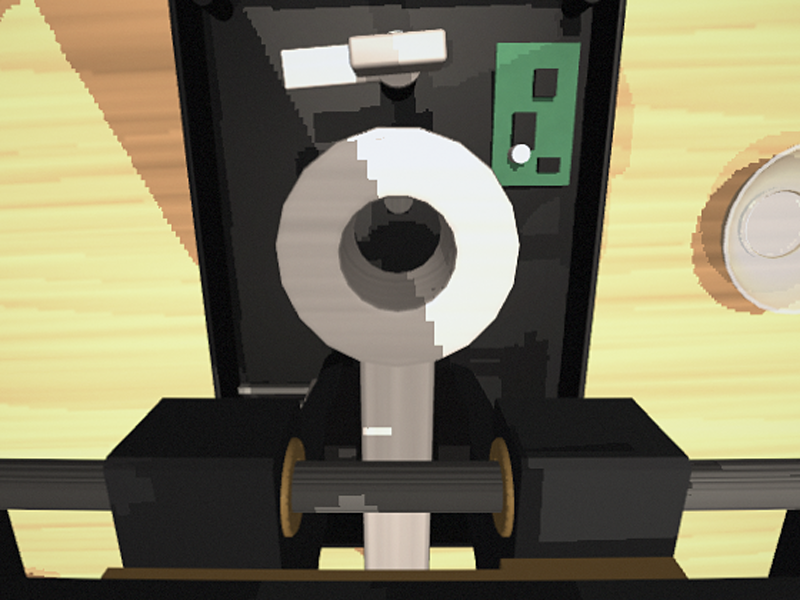

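The lever is held level and the latches stay at their stops. The hub is at (398,246), which is 52.6 mm from the tool axis, as it should be. Next is to carry it to the stand.

```bash
python3 - <<'E'
from h import *
a=-.2705;pin=np.array([.5226,-.2247]);t=pin+.0526*np.array([np.cos(a),np.sin(a)]);o=down(np.pi+a)
manip.move_linear([*t,.16],rate=.17,rot=o); manip.move_linear([*t,.103],rate=.06);manip.dwell(.6)
s=manip.state();print(t,s['tool_pos'].round(4),s['gripper_width'],s['contact_force'].round(1),s['moment'].round(3),s['clock'])
c=grab('wrist');M=R.from_rotvec(s['tcp_rot']).as_matrix();C=(cloud(c)-s['tool_pos'])@M
P=C[(abs(C[...,0]-.052)<.04)&(abs(C[...,1])<.035)&(abs(C[...,2]+.037)<.008)];r=cv2.minAreaRect((P[:,:2]*1e3).astype(np.float32))
print(r,np.linalg.lstsq(np.c_[P[:,:2],np.ones(len(P))],P[:,2],rcond=None)[0],'hub world',M@[r[0][0]/1e3,r[0][1]/1e3,0]+s['tool_pos'],M.round(4).tolist())
for n in('scene','side'):
    c=grab(n);C=cloud(c)
    for nm,d in(('hub',0),('eye',.19)):
        q=pin+d*np.array([np.cos(a),np.sin(a)]);P=C[(np.hypot(C[...,0]-q[0],C[...,1]-q[1])<.04-.1*d)&(C[...,2]>(.134 if d==0 else .129))&(C[...,2]<.15)]
        if len(P)>9:print(n,nm,q.round(4),len(P),np.median(P[:,2]).round(4),cv2.minAreaRect((P[:,:2]*1e3).astype(np.float32)))
    if n=='side': cv2.imwrite('pics/fin.png',cv2.resize(c['image'][90:230,180:360],(800,622))[:600])
E
```

```text
[ 0.57328733 -0.23875542] [ 0.5733 -0.2387  0.103 ] 0.019445161811107812 [-0.5 -0.1 -5.7] [ 0.059 -0.101  0.017] 32.2583
((52.41377258300781, -0.06143951416015625), (55.021026611328125, 55.26612854003906), 1.342692494392395) [-0.00416568  0.00125221 -0.03607199] hub world [ 0.52272543 -0.22480287  0.10298453] [[-0.9637, 0.2671, -0.0001], [0.2671, 0.9637, -0.0], [0.0001, -0.0, -1.0]]
scene eye [ 0.7057 -0.2755] 92 0.1326 ((705.225830078125, -274.66595458984375), (27.92416000366211, 31.818063735961914), 51.889610290527344)
side hub [ 0.5226 -0.2247] 154 0.1406 ((527.5767822265625, -224.4045867919922), (54.82108688354492, 55.488792419433594), 46.992408752441406)
side eye [ 0.7057 -0.2755] 55 0.135 ((704.5090942382812, -274.7524719238281), (25.439563751220703, 34.40932846069336), 71.89176940917969)
```

View pics/fin.png

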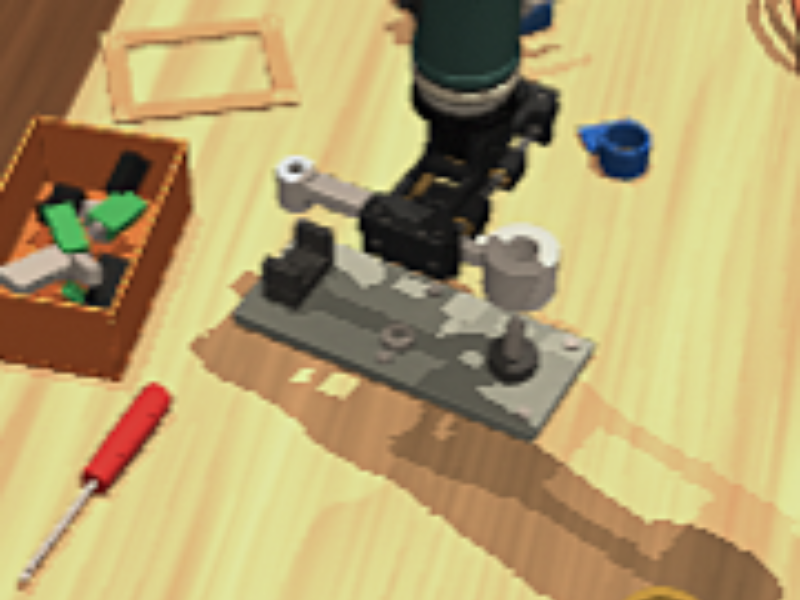

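The side view shows the lever hanging level and clear, with the hub (520,265) above the pin (515,345) and the eye (295,185) above the fork (298,260). The measurements agree, so I'm handing in.

```bash
python3 -c "
from h import *
print(order.close_job())"
```

```text
the job is handed in; nothing more can be done
None
```

I turned both latches to their end stops and handed the job in with the lever held level over the stand: the hub is about 34 mm above the pin tip, the eye about 48 mm above the fork, and it touches only the gripper.

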